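# Cover the chilled standards

## Task

Two chilled vial stations stand open on the bench. Slide the cover of the one that holds the blue-capped amber vials fully home over its well, so that the vials are kept from the light, and let go of it. Leave the cover of the empty station where it is.

Things in the scene. Friction and masses are not known exactly. Their poses are not given: they have to be found in the camera images.
- stocked_cover_grip (a point): Centre, 72 mm above the bench, of the upright orange grip (14 mm along the slide, 40 across, 30 high, top at 87 mm) in the middle of the flat aluminium cover (118 x 100 x 5 mm, top face at 57 mm) of the station that holds amber vials with blue caps. Its x axis is level, along the slide, and points the way the cover OPENS, from the well to the solid deck; it closes along -x. z is up.
- stocked_cover (a joint): How far that cover is open, in m: 0 closed over the well, at the end stop; 0.110 fully open. Starts at 0.070 to 0.105. About 2 N of friction, no spring or latch; it stays where it is left. Its station is a white block 240 x 120 x 50 mm fixed to the bench, turned up to 40 degrees either way, well end towards the robot; dark rails and end stops reach 60 mm above the bench.
- empty_cover_grip (a point): Centre of the same orange grip, 72 mm above the bench, on the cover of the other station, the same in every way but with no vials in its black block; to be left alone. The stations stand left and right of each other, either one on the left, at least 290 mm apart from centre to centre.

How it is judged:
By the outcome, as a careful person would: the job done as asked, in the order asked, and still so for the second after the job is handed in, with the robot touching nothing.
It also fails if it takes over 29 s, if anything falls off the work surface, if the arm or the gripper's body presses on something with over 40 N, if the wrist force passes 120 N, or if a joint passes its speed limit or range.

## Robot

A 6-joint arm with a two-finger parallel gripper is mounted at the origin on the work surface. World frame = base frame: x ahead of the robot, y to its left, z up, the work surface at z = 0. Lengths are in mm, angles in rad, forces in N, time in s.
With the tool pointing down it reaches from about 325 to 900 mm from the base axis. Payload 6.1 kg.
Tool frame: the origin (TCP) lies at the very end of the fingers, on their centre line; the grasp point (between the pads) lies 19 mm behind it; z points along the fingers, x is the direction in which the jaws open and shut, and the axes are right-handed (so a half turn about z gives the same grasp; the last joint's range is limited). The gripper opens to 87 mm and grips with 3 to 60 N. Pads are 19 mm wide; open, the fingers measure 117 mm over their backs; the gripper's body (75 mm by 190 mm) begins 51 mm behind the grasp point.
Start: joints at [-1.405, 0.22, 1.526, -0, 1.395, -0.126], TCP at [179.791, -598.574, 222.538] pointing down, gripper open.
Joint ranges: [-2.98, 2.98], [-0.91, 2.08], [0.09, 2.57], [-1.24, 4.39], [0.2, 2.65], [-2.68, 2.68]. Speed limits (rad/s): [2.57, 2.57, 3.01, 3.14, 3.14, 3.14].

## Interface

Orientations are given as a unit quaternion [w, x, y, z].
In Python, from workcell import r gives the robot as it stands.
- The arm moves only by the tool servo_tool, never from a script. Its argument "targets" is a list of rows, each a list of 7 numbers: the shift along the tool's x, y, z scaled (see below), then the turn, a rotation vector about the tool's x, y, z scaled (see below), then the opening, from 0 (shut) to 1 (fully open). In form: [[dx, dy, dz, rx, ry, rz, claw], ...]. A call has exactly 10 rows; each row shifts and turns the pose as measured when the row begins, along the tool's axes as they then stand; what a row does not reach is not made up. The controller multiplies each number of a shift by 25 mm and each number of a turn by 0.1 rad. A row lasts 1/12 s, in which the tool goes at most 41.7 mm and 7.16 degrees, less where a joint would pass 70% of its speed; a pose out of reach is approached as far as the arm can. A call with a number of a shift or a turn outside -1 to 1 is refused whole. A call with a gripper value outside its range is refused whole. The fingers move at their own pace and stop on an object; "squeeze" is the grip in N (left out, the last holds). Time passes only in rows, so rows that do not move let the fingers close, or fill a call up. It gives the time, the measured TCP pose, the force and the opening at its end, in the units of the state.
- r.sense(): the state, without advancing time (a new reading comes with each control period).
- r.camera(name): name is "side" or "top" or "wrist"; returns the picture (480x640x3 uint8, blue, green, red); there is no depth.
- r.camera_model(name): a dict with "camera_matrix" (3x3 intrinsics, pixels), "k1" (the pictures are not rectified: a ray, as slopes to the right and down, at radius r is drawn at 1 + k1 r^2 times it, then the intrinsics apply), "extrinsics" (4x4, takes a point from world to camera coordinates); the wrist camera has in their place "T_tool_cam" (4x4, takes a point from camera to tool coordinates, whose origin is the TCP and whose axes are the tool frame's). Camera axes: x right, y down, z forward; pixel columns grow to the right and rows downward; lengths in mm; the calibration is good to about 2 mm. A picture is of the moment at which its call begins: read the wrist's pose just before it. camera_model takes no time and is no camera call.
- r.hand_in(): hands the job in, once; it reports no verdict.
Trained networks look in the newest picture that a camera, given by its name, has taken for a name from the list of things; names that differ only in an ending like _2 or _b are one class to them, and where a whole thing is asked for, a point or a joint stands for the part that bears it (a point fixed in the world has none). Each returns a list of dicts, best first, with "p" (0 to 1); they miss things now and then, are a little off and sometimes report something else, mostly with a low value. They report only what shows in the picture. A call takes as long as a camera call.
- r.look_for(camera, query): "position" ([column, row] in pixels, amid what is visible of it).
- r.outline_of(camera, query): "region" (480x640 bool, what is visible of it) and "position" ([column, row] in pixels, amid what is visible of it).
- r.landmark_of(camera, query): "position" ([column, row] in pixels: a listed point, or the origin of a listed thing).
The state is a dict: "clock": time; "joint_positions": joint angles; "dq": joint speeds; "effort": joint torques, N m; "eef_pos": TCP position; "tcp_rot": TCP orientation; "wrist_force": force on the tool from outside, world axes, zero at the start; "ft_torque": the same for the moment, N m; "opening": finger opening in mm.
Only numpy, scipy, OpenCV 4.12 (cv2) and the standard library are available. Lean on these libraries where they do the work, as an engineer would, in place of code of your own. Each camera call takes 0.05 s, during which the arm holds its last target. There are 200 camera calls.

## Working session

There is one attempt and no reset: what is moved stays moved. The work goes in short steps, Python scripts to look and compute and a tool call to move; the robot and the scene stay as the last step left them, time stands still between calls to the robot, and variables do not carry over. Pictures are saved under pics/ and viewed, on a budget of 10 in all, crops included, one or two more only if the job needs it, and the job is handed in when it is done.

Besides the shell and the picture viewer there is one more tool, called after "Request:" by a JSON object that holds its "method" and its "body", one argument or row to a line. servo_tool: Moves the arm, as the interface text tells. Shifts and turns lie within -1 to 1; 1 stands for 25 mm of shift or 0.1 rad of turn. Its arguments: {"type":"object","properties":{"targets":{"type":"array","items":{"type":"array","items":{"type":"number","minimum":-1,"maximum":1}}},"squeeze":{"type":"number"}},"required":["targets"]}

```bash
mkdir -p pics; cat > h.py <<'E'
import numpy as np, cv2
from scipy.spatial.transform import Rotation as R
from workcell import r
def ray(cam,px,s=None):
    m=r.camera_model(cam);K=np.array(m["camera_matrix"],float)
    p=cv2.undistortPoints(np.array([[px]],float),K,np.array([m["k1"],0,0,0,0.]))[0,0] if False else None
    d=np.linalg.solve(K,[px[0],px[1],1.])[:2];u=d.copy()
    for _ in range(30): u=d/(1+m["k1"]*(u@u))
    v=np.array([u[0],u[1],1.])
    if cam=="wrist":
        T=np.array(m["T_tool_cam"]);q=s["tcp_rot"];Rt=R.from_quat([q[1],q[2],q[3],q[0]]).as_matrix()
        o=Rt@T[:3,3]+s["eef_pos"];d=Rt@T[:3,:3]@v
    else:
        E=np.array(m["extrinsics"]);o=-E[:3,:3].T@E[:3,3];d=E[:3,:3].T@v
    return o,d/np.linalg.norm(d)
def atz(od,z): o,d=od;return o+d*(z-o[2])/d[2]
def meet(a,b):
    A=np.array([a[1],-b[1]]).T;t=np.linalg.lstsq(A,b[0]-a[0],rcond=None)[0]
    p,q=a[0]+t[0]*a[1],b[0]+t[1]*b[1];return (p+q)/2,np.linalg.norm(p-q)
E
python3 - <<'E'
from h import *
np.set_printoptions(precision=1,suppress=True)
s=r.sense();print(s["eef_pos"],s["tcp_rot"],s["clock"])
for c in("top","side"):
    im=r.camera(c);cv2.imwrite(f"pics/{c}0.png",im)
    for n in("stocked_cover_grip","empty_cover_grip"):
        for l in r.landmark_of(c,n)[:3]:print(c,n,l["p"],l["position"],atz(ray(c,l["position"]),72))
E
```

```text
[ 179.7 -598.   221.4] [-0.   0.8 -0.6 -0. ] 0.0
top stocked_cover_grip 0.97 [193.5, 201.9] [575.9 187.1  72. ]
top empty_cover_grip 0.87 [440.5, 166.9] [ 621.4 -189.6   72. ]
side stocked_cover_grip 0.55 [331.8, 182.5] [577.7 188.3  72. ]
side empty_cover_grip 0.65 [416.1, 300.3] [ 618.1 -193.8   72. ]
```

View pics/top0.png

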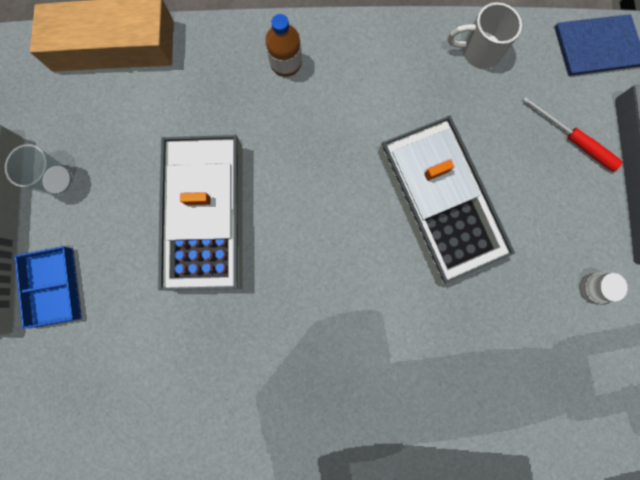

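View pics/side0.png

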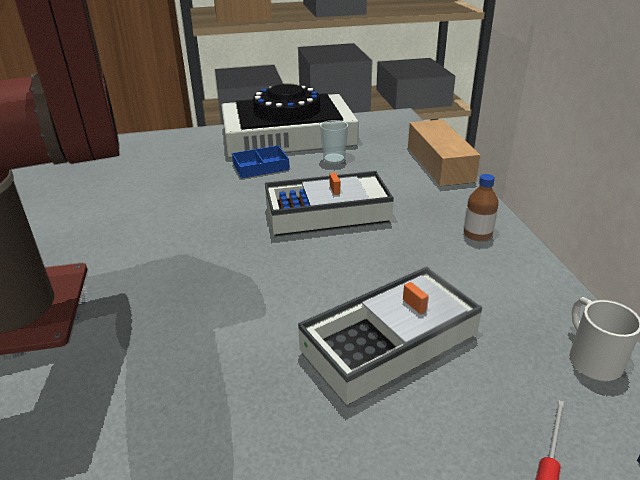

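The stocked station is the left one, with blue caps at about (200,257) and its grip at about (195,198) in the top view. The empty station is on the right. Next I need the slide direction and the move.

```bash
cat >> h.py <<'E'
def plan(goal,yaw):
    """shift in tool axes and turn, scaled units; jaw x along yaw (mod pi), tool down"""
    s=r.sense();q=s["tcp_rot"];Rt=R.from_quat([q[1],q[2],q[3],q[0]])
    print("tcp",np.array(s["eef_pos"]).round(1),"t",s["clock"],"q6",np.round(s["joint_positions"],2),"F",np.round(s["wrist_force"],1),"op",s["opening"])
    print("shift",(Rt.inv().apply(np.array(goal)-s["eef_pos"])/25).round(2))
    for y in(yaw,yaw+np.pi):
        G=R.from_matrix(np.array([[np.cos(y),np.sin(y),0],[np.sin(y),-np.cos(y),0],[0,0,-1]]).T)
        print("turn",((Rt.inv()*G).as_rotvec()/.1).round(2))
E
python3 - <<'E'
from h import *
np.set_printoptions(precision=3,suppress=True)
a,b=[ray(c,p) for c,p in(("top",[193.5,201.9]),("side",[331.8,182.5]))];print(meet(a,b))
im=cv2.imread("pics/top0.png")
# orange top face, and dark rail quad
hsv=cv2.cvtColor(im,cv2.COLOR_BGR2HSV);m=cv2.inRange(hsv,(5,150,120),(20,255,255));m[:,:150]=0;m[:,240:]=0;m[:180]=0;m[220:]=0
rc=cv2.minAreaRect(cv2.findNonZero(m));bx=cv2.boxPoints(rc);print(rc);print([atz(ray("top",p),85)[:2] for p in bx])
# white cover/deck interior left & right edges rows 150..270 at z~57
g=hsv[...,2];L=[];Rr=[]
for y in range(150,232,4):
    w=np.where((g[y,150:245]>190))[0]+150
    L.append(atz(ray("top",[w.min(),y]),55)[:2]);Rr.append(atz(ray("top",[w.max(),y]),55)[:2])
for P in(L,Rr):
    P=np.array(P);k=np.polyfit(P[:,0],P[:,1],1);print("edge slope yaw",np.arctan(k[0]),np.std(P[:,1]-np.polyval(k,P[:,0])),P[0],P[-1])
for p in((163,138),(238,136),(240,290),(160,290)):print(p,atz(ray("top",p),60))
plan([577,188,150],0)
E
```

```text
(array([576.54 , 186.853,  72.689]), np.float64(1.6290829696492846))
((193.50872802734375, 197.174560546875), (8.689146041870117, 25.268434524536133), 87.1375961303711)
[array([586.324, 202.917]), array([587.155, 165.105]), array([573.991, 164.331]), array([573.142, 202.039])]
edge slope yaw -0.0030688964755566624 0.4500061681490665 [664.38  233.755] [536.745 234.066]
edge slope yaw -0.02984327448446076 1.3307824661248977 [661.156 132.183] [534.225 136.512]
(163, 138) [682.6   240.588  60.   ]
(238, 136) [681.998 121.913  60.   ]
(240, 290) [442.245 119.137  60.   ]
(160, 290) [444.859 240.212  60.   ]
tcp [ 179.8 -598.4  222.2] t 0.3 q6 [-1.41  0.22  1.53 -0.    1.39 -0.13] F [-0.8 -0.8  0.7] op 87.20590898256536
shift [-25.55 -24.27   2.91]
turn [ -0.     0.01 -12.79]
turn [ 0.01  0.01 18.63]
```

Request:
{"method": "servo_tool", "body": {
  "targets": [
    [-1,-0.95,0,0,0,0,1],
    [-1,-0.95,0,0,0,0,1],
    [-1,-0.95,0,0,0,0,1],
    [-1,-0.95,0,0,0,0,1],
    [-1,-0.95,0,0,0,0,1],
    [-1,-0.95,0,0,0,0,1],
    [-1,-0.95,0,0,0,0,1],
    [-1,-0.95,0,0,0,0,1],
    [-1,-0.95,0,0,0,0,1],
    [-1,-0.95,0,0,0,0,1]
  ]
}}

```text
clock: 1.13
eef_pos: [337.2, -283.4, 219.6]
tcp_rot: [0.0, 0.799, -0.601, -0.0]
wrist_force: [0.5, 0.7, 0.5]
opening: 87.1
```

Request:
{"method": "servo_tool", "body": {
  "targets": [
    [-1,-0.95,0,0,0,0,1],
    [-1,-0.95,0,0,0,0,1],
    [-1,-0.95,0,0,0,0,1],
    [-1,-0.95,0,0,0,0,1],
    [-1,-0.95,0,0,0,0,1],
    [-1,-0.95,0,0,0,0,1],
    [-1,-0.95,0,0,0,0,1],
    [-1,-0.95,0,0,0,0,1],
    [-1,-0.95,0,0,0,0,1],
    [-1,-0.95,0,0,0,0,1]
  ]
}}

```text
clock: 1.97
eef_pos: [501.6, 39.6, 222.2]
tcp_rot: [-0.001, 0.799, -0.602, 0.004]
wrist_force: [0.7, -0.3, -0.4]
opening: 87.0
```

Request:
{"method": "servo_tool", "body": {
  "targets": [
    [0,0,0,0,0,-1,1],
    [0,0,0,0,0,-1,1],
    [0,0,0,0,0,-1,1],
    [0,0,0,0,0,-1,1],
    [0,0,0,0,0,-1,1],
    [0,0,0,0,0,-1,1],
    [0,0,0,0,0,-1,1],
    [0,0,0,0,0,-1,1],
    [0,0,0,0,0,-1,1],
    [0,0,0,0,0,-1,1]
  ]
}}

```text
clock: 2.8
eef_pos: [503.6, 49.5, 222.0]
tcp_rot: [0.0, 0.993, -0.117, 0.004]
wrist_force: [1.4, -0.5, 1.3]
opening: 86.8
```

```bash
python3 -c "
from h import *
plan([577,188,150],0)"
```

```text
tcp [503.6  49.5 222. ] t 2.8 q6 [-0.06 -0.07  1.84 -0.    1.37  0.18] F [ 1.4 -0.5  1.3] op 86.77111698067405
shift [ 1.54 -6.07  2.9 ]
turn [ 0.   -0.09 -2.35]
turn [-1.300e-01 -1.000e-02  2.907e+01]
```

Request:
{"method": "servo_tool", "body": {
  "targets": [
    [0,0,0,0,0,-0.9,1],
    [0,0,0,0,0,-0.9,1],
    [0,0,0,0,0,-0.5,1],
    [0.4,-0.8,0.3,0,0,0,1],
    [0.4,-0.8,0.3,0,0,0,1],
    [0.4,-0.8,0.3,0,0,0,1],
    [0.4,-0.8,0.3,0,0,0,1],
    [0.4,-0.8,0.3,0,0,0,1],
    [0.4,-0.8,0.3,0,0,0,1],
    [0.4,-0.7,0.3,0,0,0,1]
  ]
}}

```text
clock: 3.63
eef_pos: [576.0, 189.8, 171.0]
tcp_rot: [0.002, 1.0, 0.004, 0.007]
wrist_force: [0.1, -0.5, 0.4]
opening: 87.3
```

```bash
python3 -c "
from h import *
s=r.sense();im=r.camera('wrist');cv2.imwrite('pics/w1.png',im)
for l in r.landmark_of('wrist','stocked_cover_grip')[:3]:print(l['p'],l['position'],atz(ray('wrist',l['position'],s),72))
plan([577,188,66],0)"
```

```text
0.76 [326.1, 245.1] [582.77644845 185.44631306  72.        ]
tcp [575.4 190.6 169.6] t 3.7333 q6 [ 0.19  0.21  1.64 -0.01  1.28  0.18] F [-0.1 -0.4 -0.1] op 87.1139523651009
shift [0.01 0.09 4.15]
turn [ 0.03 -0.13  0.1 ]
turn [  0.2    0.05 -31.32]
```

View pics/w1.png

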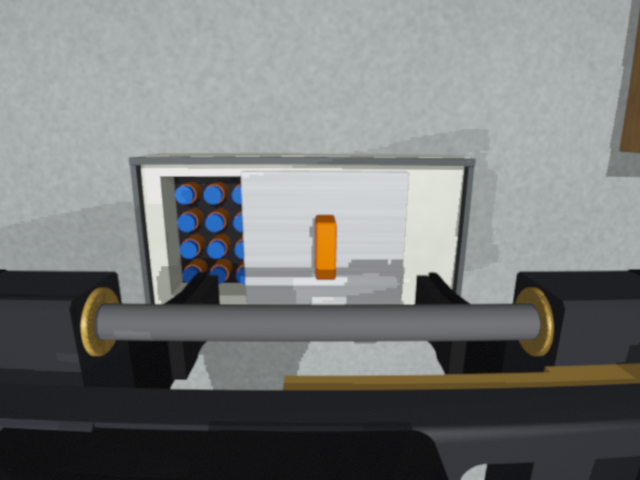

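The wrist view confirms blue-capped vials at (175-240, 195-275). The grip, at about (326,246), is square to and centred between the open fingers. I'll descend now.

Request:
{"method": "servo_tool", "body": {
  "targets": [
    [0.05,0.05,0.5,0,-0.1,0.1,1],
    [0.05,0.05,0.5,0,0,0,1],
    [0,0,0.5,0,0,0,1],
    [0,0,0.5,0,0,0,1],
    [0,0,0.5,0,0,0,1],
    [0,0,0.5,0,0,0,1],
    [0,0,0.5,0,0,0,1],
    [0,0,0.3,0,0,0,1],
    [0,0,0.1,0,0,0,1],
    [0,0,0,0,0,0,1]
  ]
}}

```text
clock: 4.57
eef_pos: [576.5, 184.8, 63.2]
tcp_rot: [0.002, 1.0, -0.0, 0.0]
wrist_force: [0.1, 1.5, 0.1]
opening: 87.2
```

```bash
python3 -c "
from h import *
plan([577,188,66],0)"
```

```text
tcp [576.5 184.8  63.2] t 4.5667 q6 [ 0.18  0.34  1.7  -0.01  1.1   0.19] F [0.1 1.5 0.1] op 87.23152932397375
shift [ 0.02 -0.13 -0.11]
turn [ 0.05 -0.   -0.  ]
turn [-1.000e-02 -8.000e-02  3.141e+01]
```

Request:
{"method": "servo_tool", "body": {
  "targets": [
    [0,-0.1,-0.1,0,0,0,0],
    [0,0,0,0,0,0,0],
    [0,0,0,0,0,0,0],
    [0,0,0,0,0,0,0],
    [0,0,0,0,0,0,0],
    [0,0,0,0,0,0,0],
    [0,0,0,0,0,0,0],
    [0,0,0,0,0,0,0],
    [0,0,0,0,0,0,0],
    [0,0,0,0,0,0,0]
  ],
  "squeeze": 20
}}

```text
clock: 5.4
eef_pos: [579.4, 188.5, 69.9]
tcp_rot: [0.002, 1.0, 0.0, 0.003]
wrist_force: [0.3, 0.0, 0.6]
opening: 28.5
```

Request:
{"method": "servo_tool", "body": {
  "targets": [
    [-0.05,0,0.2,0,0,0,0],
    [0,0,0,0,0,0,0],
    [0,0,0,0,0,0,0],
    [0,0,0,0,0,0,0],
    [0,0,0,0,0,0,0],
    [0,0,0,0,0,0,0],
    [0,0,0,0,0,0,0],
    [0,0,0,0,0,0,0],
    [0,0,0,0,0,0,0],
    [0,0,0,0,0,0,0]
  ]
}}

```text
clock: 6.23
eef_pos: [579.0, 188.5, 65.1]
tcp_rot: [0.002, 1.0, -0.0, 0.004]
wrist_force: [1.8, 0.5, 1.3]
opening: 13.8
```

Request:
{"method": "servo_tool", "body": {
  "targets": [
    [-0.2,0,0,0,0,0,0],
    [-0.3,0,0,0,0,0,0],
    [-0.3,0,0,0,0,0,0],
    [-0.3,0,0,0,0,0,0],
    [-0.3,0,0,0,0,0,0],
    [-0.3,0,0,0,0,0,0],
    [-0.3,0,0,0,0,0,0],
    [-0.2,0,0,0,0,0,0],
    [0,0,0,0,0,0,0],
    [0,0,0,0,0,0,0]
  ]
}}

```text
clock: 7.07
eef_pos: [517.9, 188.4, 65.0]
tcp_rot: [0.002, 1.0, 0.0, 0.006]
wrist_force: [1.9, 0.3, -1.1]
opening: 13.9
```

Request:
{"method": "servo_tool", "body": {
  "targets": [
    [-0.1,0,0,0,0,0,0],
    [-0.1,0,0,0,0,0,0],
    [-0.1,0,0,0,0,0,0],
    [-0.1,0,0,0,0,0,0],
    [-0.1,0,0,0,0,0,0],
    [-0.1,0,0,0,0,0,0],
    [-0.1,0,0,0,0,0,0],
    [-0.1,0,0,0,0,0,0],
    [-0.1,0,0,0,0,0,0],
    [-0.1,0,0,0,0,0,0]
  ]
}}

```text
clock: 7.9
eef_pos: [512.9, 188.5, 65.0]
tcp_rot: [-0.001, 1.0, -0.001, 0.028]
wrist_force: [13.2, 1.2, -10.1]
opening: 14.5
```

```bash
python3 -c "
from h import *
s=r.sense();im=r.camera('wrist')
t=r.camera('side')[150:250,240:420]
cv2.imwrite('pics/w2.png',np.vstack([cv2.resize(im,(640,480))[:330],cv2.resize(t,(640,356))[:270]])[:600])
plan([505,188,65],0)"
```

```text
tcp [512.9 188.5  64.9] t 8.0 q6 [ 0.21  0.16  1.91 -0.01  1.01  0.22] F [13.6  0.9 -9.4] op 14.59025571875997
shift [-0.31  0.02 -0.02]
turn [-0.02 -0.57 -0.02]
turn [-8.900e-01  3.000e-02  3.138e+01]
```

View pics/w2.png

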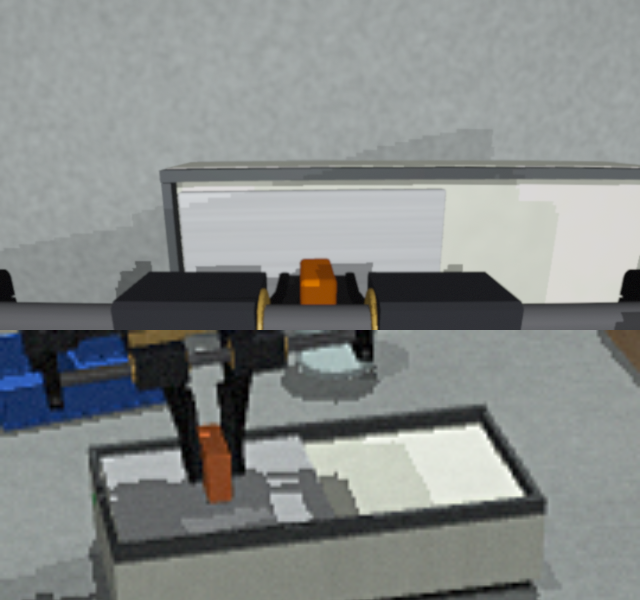

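The cover's leading edge (about column 180) is at or near the end stop (about column 177). Force rose to 13 N and the tool tilted, so it is against something. I'll release it, rise and inspect.

Request:
{"method": "servo_tool", "body": {
  "targets": [
    [0,0,0,0,0,0,0.5],
    [0,0,0,0,0,0,0.5],
    [0,0,0,0,0,0,0.5],
    [0,0,0,0,0,0,0.5],
    [0,0,0,0,-0.3,0,0.5],
    [0,0,0,0,-0.3,0,0.5],
    [0,0,-0.5,0,0,0,0.5],
    [0,0,-1,0,0,0,0.5],
    [0,0,-1,0,0,0,0.5],
    [0,0,-1,0,0,0,0.5]
  ]
}}

```text
clock: 8.83
eef_pos: [503.9, 186.9, 145.0]
tcp_rot: [0.001, 1.0, -0.001, -0.015]
wrist_force: [1.2, -0.2, 1.0]
opening: 43.5
```

```bash
python3 -c "
from h import *
s=r.sense();im=r.camera('wrist');cv2.imwrite('pics/w3.png',im)
for l in r.landmark_of('wrist','stocked_cover_grip')[:3]:print(l['p'],l['position'],atz(ray('wrist',l['position'],s),72))
plan([505,188,65],0)"
```

```text
0.8 [335.2, 250.4] [511.98987287 186.63291911  72.        ]
tcp [507.8 187.8 149.6] t 8.9333 q6 [0.21 0.1  1.8  0.   1.26 0.21] F [ 0.6 -0.5  0.1] op 43.50331236109299
shift [-0.04 -0.01  3.39]
turn [ 0.    0.21 -0.02]
turn [ 0.32 -0.   31.39]
```

View pics/w3.png

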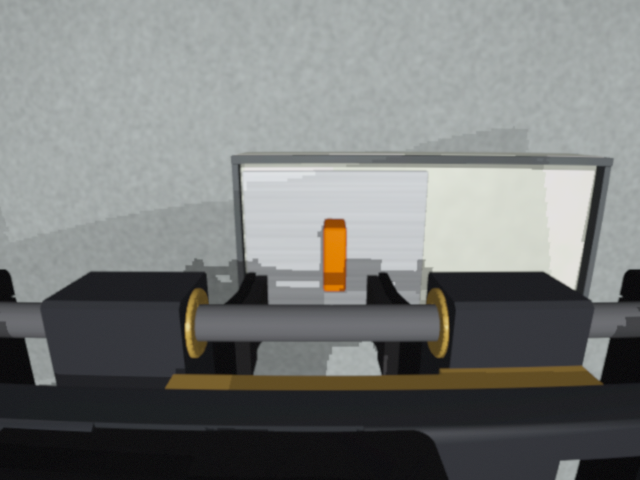

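The cover edge (about column 245) meets the end stop (about column 242). To be sure, I'll descend with the jaws half open and push the grip closed with one finger.

Request:
{"method": "servo_tool", "body": {
  "targets": [
    [0,0,0.4,0,0.2,0,0.5],
    [0,0,0.6,0,0,0,0.5],
    [0,0,0.6,0,0,0,0.5],
    [0,0,0.6,0,0,0,0.5],
    [0,0,0.5,0,0,0,0.5],
    [0,0,0.3,0,0,0,0.5],
    [0,0,0,0,0,0,0.5],
    [-0.1,0,0,0,0,0,0.5],
    [-0.1,0,0,0,0,0,0.5],
    [-0.1,0,0,0,0,0,0.5]
  ]
}}

```text
clock: 9.77
eef_pos: [497.8, 188.3, 70.7]
tcp_rot: [0.0, 1.0, -0.001, -0.001]
wrist_force: [-0.4, -0.1, 0.8]
opening: 43.5
```

```bash
python3 -c "
from h import *
plan([505,188,66],0)"
```

```text
tcp [497.8 188.3  70.7] t 9.7667 q6 [0.21 0.17 1.89 0.   1.08 0.21] F [-0.4 -0.1  0.8] op 43.503675556688954
shift [0.29 0.01 0.19]
turn [ 0.    0.01 -0.01]
turn [ 2.00e-02 -0.00e+00  3.14e+01]
```

Request:
{"method": "servo_tool", "body": {
  "targets": [
    [-0.1,0,0.1,0,0,0,0.5],
    [-0.1,0,0,0,0,0,0.5],
    [-0.1,0,0,0,0,0,0.5],
    [-0.1,0,0,0,0,0,0.5],
    [-0.1,0,0,0,0,0,0.5],
    [-0.1,0,0,0,0,0,0.5],
    [-0.1,0,0,0,0,0,0.5],
    [-0.1,0,0,0,0,0,0.5],
    [-0.1,0,0,0,0,0,0.5],
    [-0.1,0,0,0,0,0,0.5]
  ]
}}

```text
clock: 10.6
eef_pos: [497.7, 189.1, 81.3]
tcp_rot: [-0.003, 1.0, -0.001, 0.031]
wrist_force: [8.1, -1.2, -3.8]
opening: 43.6
```

An 8 N push, against about 2 N of friction, gave no travel, so the cover is at its stop. I'll back off and rise.

Request:
{"method": "servo_tool", "body": {
  "targets": [
    [0.3,0,0,0,-0.3,0,0.5],
    [0.1,0,0,0,-0.3,0,0.5],
    [0,0,-0.5,0,0,0,0.5],
    [0,0,-1,0,0,0,0.5],
    [0,0,-1,0,0,0,0.5],
    [0,0,-1,0,0,0,0.5],
    [0,0,-1,0,0,0,0.5],
    [0,0,-1,0,0,0,0.5],
    [0,0,-0.5,0,0,0,0.5],
    [0,0,0,0,0,0,0.5]
  ]
}}

```text
clock: 11.43
eef_pos: [506.2, 188.3, 243.0]
tcp_rot: [-0.004, 1.0, -0.001, 0.002]
wrist_force: [0.0, 0.5, -1.1]
opening: 43.4
```

```bash
python3 -c "
from h import *
s=r.sense();im=r.camera('wrist')
for l in r.landmark_of('wrist','stocked_cover_grip')[:3]:print(l['p'],l['position'],atz(ray('wrist',l['position'],s),72))
t=r.camera('top')
for l in r.landmark_of('top','empty_cover_grip')[:2]:print(l['p'],l['position'])
cv2.imwrite('pics/w4.png',np.vstack([cv2.resize(im[100:320,180:620],(800,400)),cv2.resize(t[100:300,120:520],(400,200)).repeat(2,1)]))
plan([505,188,66],0)"
```

```text
0.69 [323.7, 223.6] [511.85587018 184.93914786  72.        ]
0.58 [439.2, 168.0]
tcp [503.8 187.7 237.4] t 11.6333 q6 [0.21 0.   1.74 0.01 1.41 0.21] F [-0.6 -0.4 -0.2] op 43.46723663512289
shift [0.07 0.03 6.86]
turn [-0.07  0.03 -0.02]
turn [ 0.05  0.1  31.4 ]
```

View pics/w4.png

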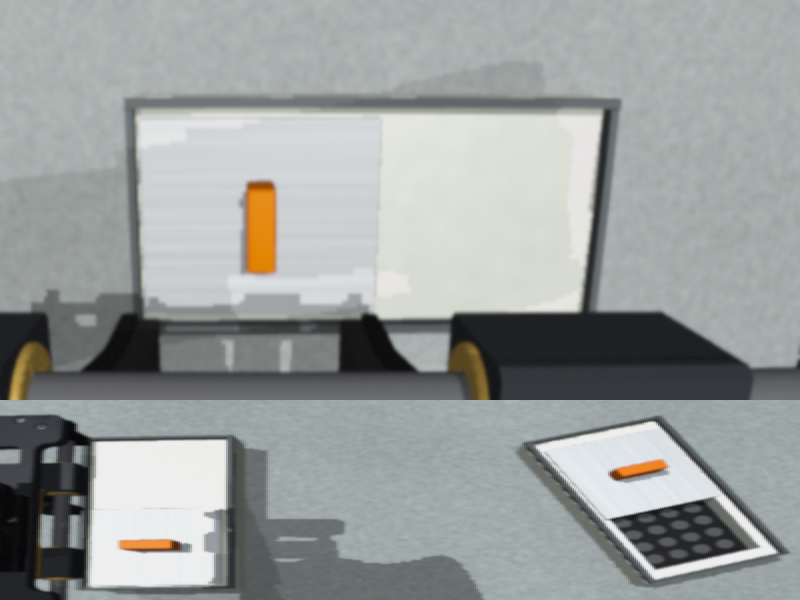

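The cover is flush at the near end stop, with no gap along its left edge at about column 140. The well is fully covered, the empty station hasn't changed, and the arm is clear.

```bash
python3 -c "
from workcell import r
print(r.hand_in())"
```

```text
the job is handed in; nothing more can be done
None
```

I slid the cover of the left station, the one with the blue-capped amber vials, about 70 mm to its end stop. I then let go of it and handed the job in at about 11.6 s, with the arm raised clear at z ≈ 240 mm.

- **Cover home:** a second push with one finger reached about 8 N without moving it, against about 2 N of friction. The grip read x ≈ 512 mm both before and after that push. The last wrist and top views show no gap at the stop and the well covered.
- **Empty station:** its grip is within about 2 pixels of where it started in the top view, so it was not disturbed.
- **Small disagreement:** the first two-camera fix put the grip at x ≈ 577 mm, but the wrist camera read 583 mm. With the final 512 mm, that gives 65 or 71 mm of travel; 71 mm fits the stated range of 70 to 105 mm.
- **Forces:** the highest reading I saw was about 17 N at the wrist, when the cover first reached the stop. The tool tilted about 3° there and again during the second push; I straightened it each time.

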